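# Repack the counter water filter

## Robot

A 6-joint arm with a two-finger parallel gripper is mounted at the origin on the work surface. World frame = base frame: x ahead of the robot, y to its left, z up, the work surface at z = 0. Lengths are in m, angles in rad, forces in N, time in s.
With the tool pointing down it reaches from about 0.3 to 1 m from the base axis. Payload 5.1 kg.
Tool frame: the origin (TCP) lies at the very end of the fingers, on their centre line; the grasp point (between the pads) lies 19 mm behind it; z points along the fingers, y is the direction in which the jaws open and shut (so a half turn about z gives the same grasp; the last joint's range is limited). The gripper opens to 95 mm and grips with 3 to 60 N. Pads are 20 mm wide; open, the fingers measure 119 mm over their backs; the gripper's body (75 mm by 180 mm) begins 59 mm behind the grasp point.
Start: joints at [1.175, 0.124, 1.65, -0, 1.367, -0.083], TCP at [0.2, 0.618, 0.215] pointing down, gripper open.
Joint ranges: [-2.61, 2.61], [-1.02, 2.33], [0.03, 2.71], [-1.35, 4.49], [0.32, 2.68], [-2.91, 2.91]. Speed limits (rad/s): [2.57, 2.57, 3.14, 3.14, 3.14, 3.14].

## Interface

Orientations are given as a 3x3 rotation matrix whose columns are the frame's x, y, z axes.
In Python, from station import arm, eyes gives the robot as it stands. Calls block until the motion is done:
- arm.goto(position, orientation): joint-space move of the TCP to a pose.
- arm.line_to(position, v=0.15, frame=None, force_limit=None): straight line of the TCP; frame=None keeps the orientation; v is the mean speed in m/s. With force_limit (N) it stops when the force on the tool has changed by that much, and returns True; else False.
- arm.move_j(angles): joint-space move.
- arm.gripper_to(opening): opening from 0.0 (shut) to 1.0 (fully open); the grip force is fixed at half the most; returns when the fingers have stopped.
- arm.wait(seconds).
- arm.ik(position, orientation): joint angles nearest the present ones, or None.
- eyes.snapshot(name): name is "scene" or "side" or "wrist"; returns the picture (480x640x3 uint8, blue, green, red); there is no depth.
- eyes.get_calibration(name): a dict with "vfov" (degrees; the focal length in pixels is half the picture's height over the tangent of half this angle, whatever the lens; pixels are square), "cx", "cy" (the principal point, pixels), "R" (3x3) and "t" (3): a world point X has camera coordinates R X + t; the wrist camera has in their place "mount" (4x4, takes a point from camera to tool coordinates, whose origin is the TCP and whose axes are the flange's). Camera axes: x right, y down, z forward; pixel columns grow to the right and rows downward; lengths in m; the calibration is good to about 2 mm. A picture is of the moment at which its call begins: read the wrist's pose just before it. get_calibration takes no time and is no camera call.
A pose or a line that the arm cannot do raises arm.PlanningError and nothing moves.
- arm.finish_job(): hands the job in, once; it reports no verdict.
Readings, each from a call of its own:
- arm.current_clock(): time.
- arm.current_joints(): joint angles.
- arm.current_qvel(): joint speeds.
- arm.current_joint_torque(): joint torques, N m.
- arm.current_eef_pos(): TCP position.
- arm.current_tool_rot(): TCP orientation.
- arm.current_ft_force(): force on the tool from outside, world axes, zero at the start.
- arm.current_ft_torque(): the same for the moment, N m.
- arm.current_grip_width(): opening from 0.0 (shut) to 1.0 (fully open).
Only numpy, scipy, OpenCV 4.12 (cv2) and the standard library are available. Lean on these libraries where they do the work, as an engineer would, in place of code of your own. Each camera call takes 0.05 s, during which the arm holds its last target.

## Task

Service the water filter on the shop counter: take the old brown disc off the post into the yellow tray, then stack on the post the blue support, all of the white ceramic discs that are there, the brass clamp ring and the black cap, in that order and each lying flat, and only then push the red valve lever right over to its far end. The white discs are brittle: hold them with a light grip (no more than about 40 N) and lower each one onto the stack, don't drop it. Leave the jar, the carton and the spanner where they are.

Things in the scene. Friction and masses are not known exactly. Their poses are not given: they have to be found in the camera images.
- stand: Fixed filter stand. Grey base plate 120 x 200 mm, 10 mm thick; origin on the post's axis at the counter surface (z = 0), z up; the plate reaches from y = -150 to +50 mm and x = -60 to +60 mm in the stand's own frame. On the axis an aluminium pedestal 44 mm across ends in a flat seat 40 mm above the counter; above it a steel post 18 mm across rises 56 mm (top at 96 mm, its last 4 mm tapered to 10 mm). The stand's yaw varies from start to start.
- seat (a point): Centre of the seat on top of the stand's pedestal, on the post's axis, 40 mm above the counter; axes as the stand's. The bottom layer rests here. A layer 60 mm across overhangs the pedestal by 8 mm all round.
- valve (a joint): Red valve lever on a small brass block on the stand's plate, 115 mm from the post along the stand's -y. 0 = leaning to the stand's -x (shut), 1.0 rad = leaning to the stand's +x (fully over); starts near 0. It stays where it is left; a push of a few newtons near its tip moves it. It turns about an axis along the stand's y.
- valve_tip (a point): Centre of the red ball at the tip of the valve lever (lever 80 mm long).
- old_disc: Old brown (terracotta-coloured) filter disc with a hole: 60 mm outside, 23 mm hole, 9 mm thick, 50 g. Origin at the centre of its underside. Starts on the seat, around the post.
- tray: Fixed open yellow tray for rejects, 160 x 160 mm outside, 35 mm high, 4 mm walls and floor; origin at the centre of its underside.
- support: Blue filter support ring with fine white ribs on its upper face: 60 mm outside, 23 mm hole, 10 mm thick, 50 g, lying flat on the counter. Origin at the centre of its underside.
- disc1: White ceramic filter disc with a hole: 60 mm outside, 23 mm hole, 9 mm thick, about 50 g, brittle, lying flat on the counter. Origin at the centre of its underside. All white discs are alike; two to four of them are there, an absent one reads None from the start.
- disc2: White ceramic filter disc with a hole: 60 mm outside, 23 mm hole, 9 mm thick, about 50 g, brittle, lying flat on the counter. Origin at the centre of its underside. All white discs are alike; two to four of them are there, an absent one reads None from the start.
- disc3: White ceramic filter disc with a hole: 60 mm outside, 23 mm hole, 9 mm thick, about 50 g, brittle, lying flat on the counter. Origin at the centre of its underside. All white discs are alike; two to four of them are there, an absent one reads None from the start.
- disc4: White ceramic filter disc with a hole: 60 mm outside, 23 mm hole, 9 mm thick, about 50 g, brittle, lying flat on the counter. Origin at the centre of its underside. All white discs are alike; two to four of them are there, an absent one reads None from the start.
- clamp: Brass clamp ring: 60 mm outside, 22 mm hole, 12 mm thick, 80 to 170 g, lying flat on the counter. Origin at the centre of its underside.
- cap: Black cap with a grey round knob, 80 to 170 g, standing on its rim. Rim 72 mm outside and 64 mm inside; below it is a hollow 10 mm deep that goes over the clamp ring, so that when seated the cap's underside is 2 mm higher than the clamp ring's. Knob 36 mm across, from 18 to 46 mm above the underside, hollow inside (25 mm bore, open below, for the post's end). Origin at the centre of its underside.
- paste: Bystander: jar with red lid, 60 mm across, 75 mm high.
- carton: Bystander: cardboard carton 70 x 100 x 45 mm.
- spanner: Bystander: steel spanner 180 mm long lying on the counter.
Not all that is in view belongs to the job. What is shaped like the disc3 but green or turquoise is not meant.

How it is judged:
On the way, in this order (a step that is already met when the one before it is completed fails the run):
1. the old brown disc lies in the yellow tray, let go (x of old_disc in the frame of tray between -0.08 and 0.08 m and y of old_disc in the frame of tray between -0.08 and 0.08 m and height (world z) of old_disc below 0.035 m and contact force between old_disc and the fingers below 0.3 N and linear speed of old_disc below 0.03 m/s), for 0.2 s.
2. the blue support lies flat on the seat around the post, let go (horizontal distance between support and seat below 0.006 m and z of support in the frame of seat between -0.004 and 0.004 m and angle between support's own z axis and vertical below 0.08 rad and contact force between support and the fingers below 0.3 N and linear speed of support below 0.03 m/s), for 0.2 s.
3. all white discs lie flat on the post above the support, let go (horizontal distance between each of disc1, disc2, disc3, disc4 and seat below 0.006 m and z of disc1 in the frame of seat between 0.006 and 0.041 m and angle between each of disc1, disc2, disc3, disc4's own z axis and vertical below 0.08 rad and z of disc2 in the frame of seat between 0.006 and 0.041 m and z of disc3 in the frame of seat between 0.006 and 0.041 m and z of disc4 in the frame of seat between 0.006 and 0.041 m and contact force between each of disc1, disc2, disc3, disc4 and the fingers below 0.3 N and linear speed of each of disc1, disc2, disc3, disc4 below 0.03 m/s), for 0.2 s.
4. the clamp ring lies flat on the post on top of the discs, let go (horizontal distance between clamp and seat below 0.006 m and z of clamp in the frame of seat between 0.015 and 0.05 m and angle between clamp's own z axis and vertical below 0.08 rad and z of clamp in the frame of disc1 above 0.006 m and z of clamp in the frame of disc2 above 0.006 m and z of clamp in the frame of disc3 above 0.006 m and z of clamp in the frame of disc4 above 0.006 m and contact force between clamp and the fingers below 0.3 N and linear speed of clamp below 0.03 m/s), for 0.2 s.
5. the cap sits down over the clamp ring, level, let go (horizontal distance between cap and seat below 0.009 m and z of cap in the frame of clamp between -0.003 and 0.005 m and angle between cap's own z axis and vertical below 0.08 rad and contact force between cap and the fingers below 0.3 N and linear speed of cap below 0.03 m/s), for 0.2 s.
6. the valve lever is pushed fully over (value of joint valve above 0.9 rad), for 0.2 s.
At the end, for the whole second after the job is handed in: Old disc in tray; on the post from the seat up: support, all white discs, clamp ring (each within 6 mm of the axis, level within 0.08 rad), cap over the ring (underside < 5 mm above the ring's, < 9 mm off axis, level); lever beyond 0.9 rad; all at rest (x of old_disc in the frame of tray between -0.08 and 0.08 m and y of old_disc in the frame of tray between -0.08 and 0.08 m and height (world z) of old_disc below 0.035 m and horizontal distance between each of support, disc1, disc2, disc3, disc4, clamp and seat below 0.006 m and z of support in the frame of seat between -0.004 and 0.004 m and angle between each of support, disc1, disc2, disc3, disc4, clamp, cap's own z axis and vertical below 0.08 rad and z of disc1 in the frame of seat between 0.006 and 0.041 m and z of disc2 in the frame of seat between 0.006 and 0.041 m and z of disc3 in the frame of seat between 0.006 and 0.041 m and z of disc4 in the frame of seat between 0.006 and 0.041 m and z of clamp in the frame of seat between 0.015 and 0.05 m and z of clamp in the frame of disc1 above 0.006 m and z of clamp in the frame of disc2 above 0.006 m and z of clamp in the frame of disc3 above 0.006 m and z of clamp in the frame of disc4 above 0.006 m and horizontal distance between cap and seat below 0.009 m and z of cap in the frame of clamp between -0.003 and 0.005 m and value of joint valve above 0.9 rad and linear speed of each of cap, clamp, support, old_disc, disc1, disc2, disc3, disc4 below 0.03 m/s); the robot touches nothing.
It fails at once if a white disc is gripped or pushed too hard (finger contact forces on it, both added up, over 100 N) (contact force between the fingers and disc1 above 100 N or contact force between the fingers and disc2 above 100 N or contact force between the fingers and disc3 above 100 N or contact force between the fingers and disc4 above 100 N).
It fails at once if a white disc is dropped onto the post (faster than 0.5 m/s near the post with no finger on it) ((horizontal distance between disc1 and seat below 0.03 m and contact force between the fingers and disc1 below 0.1 N and linear speed of disc1 above 0.5 m/s) or (horizontal distance between disc2 and seat below 0.03 m and contact force between the fingers and disc2 below 0.1 N and linear speed of disc2 above 0.5 m/s) or (horizontal distance between disc3 and seat below 0.03 m and contact force between the fingers and disc3 below 0.1 N and linear speed of disc3 above 0.5 m/s) or (horizontal distance between disc4 and seat below 0.03 m and contact force between the fingers and disc4 below 0.1 N and linear speed of disc4 above 0.5 m/s)).
It fails at once if the jar, carton or spanner is moved more than 30 mm (distance of any of paste, carton, spanner from where it was at the start of the episode above 0.03 m).
Of disc1, disc2, disc3, disc4 only 2 to 4 are there at a start; the rules pass over those that are not, and their reading is None.
At some moment in a run one of support, clamp, cap may be knocked a few centimetres aside while the robot is not near it.
It also fails if it takes over 210 s, if anything falls off the work surface, if the arm or the gripper's body presses on something with over 40 N, if the wrist force passes 120 N, or if a joint passes its speed limit or range.

## Working session

There is one attempt and no reset: what is moved stays moved. The work goes in short steps, each a Python script; the robot and the scene stay as the last script left them, time stands still between calls to the robot, and variables do not carry over. Pictures are saved under pics/ and viewed, and the job is handed in when it is done.

```bash
ls; mkdir -p pics; python3 - <<'E'
from station import arm, eyes
import cv2
print(arm.current_clock())
for n in ["scene","side","wrist"]:
    cv2.imwrite(f"pics/{n}0.png",eyes.snapshot(n)); print(n,eyes.get_calibration(n))
E
```

```text
pics
0.0
scene {'vfov': 54.19674242174618, 'cx': 323.55555303682524, 'cy': 247.4062577304855, 'R': array([[-0.38478803,  0.92294491,  0.01052945],
       [ 0.53531148,  0.2324427 , -0.81204188],
       [-0.75191741, -0.30682746, -0.58350417]]), 't': array([ 0.19516594, -0.25502222,  1.48016435])}
side {'vfov': 46.76616229444218, 'cx': 319.7121439038904, 'cy': 242.94379349695842, 'R': array([[ 0.92852859, -0.37106372,  0.01209821],
       [-0.20342593, -0.53576043, -0.81949903],
       [ 0.3105681 ,  0.75846719, -0.57295286]]), 't': array([-0.55031369,  0.20492914,  0.99547025])}
wrist {'vfov': 71.81134928614986, 'cx': 316.964741871194, 'cy': 236.88337083017183, 'mount': array([[-1.38468764e-03, -9.69886973e-01, -2.43551520e-01,
         6.75633568e-02],
       [ 9.99998831e-01, -1.50106358e-03,  2.92242023e-04,
         7.84901510e-05],
       [-6.49028047e-04, -2.43550830e-01,  9.69887917e-01,
        -1.70210403e-01],
       [ 0.00000000e+00,  0.00000000e+00,  0.00000000e+00,
         1.00000000e+00]])}
```

View pics/scene0.png

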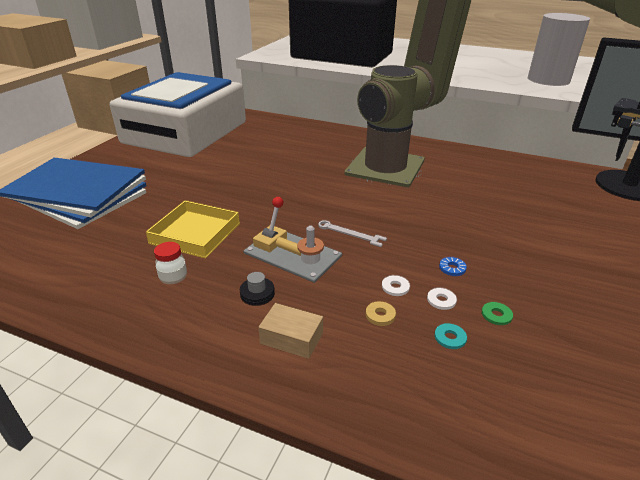

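View pics/side0.png

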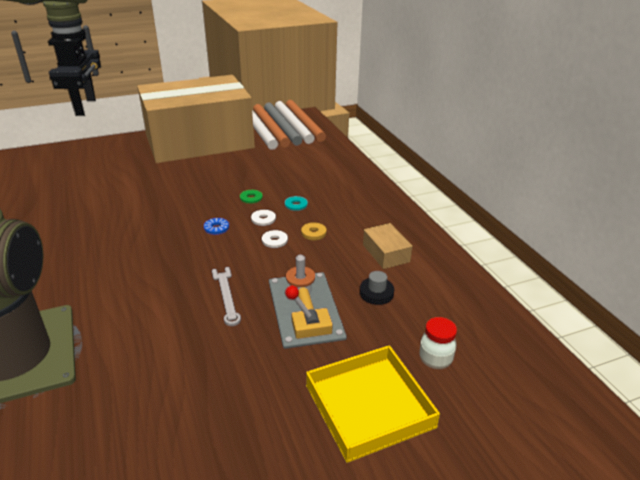

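View pics/wrist0.png

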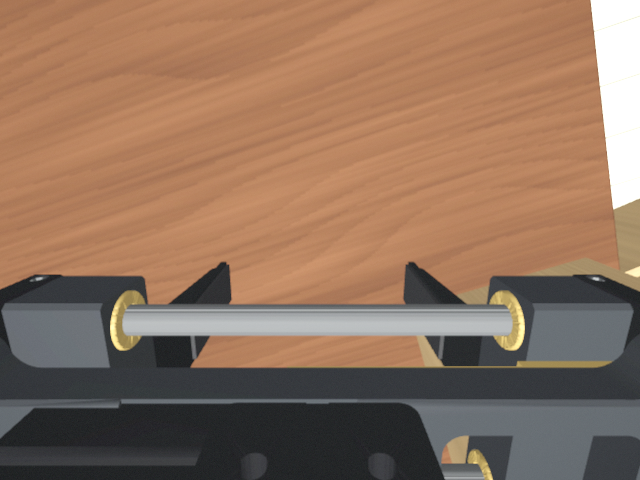

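```bash
cat > h.py <<'E'
import numpy as np, cv2
from station import arm, eyes
def cal(n, pose=None):
    c=eyes.get_calibration(n); f=240/np.tan(np.radians(c['vfov'])/2)
    K=np.array([[f,0,c['cx']],[0,f,c['cy']],[0,0,1]])
    if n=='wrist':
        p,Rt=pose; M=c['mount']
        Rwc=Rt@M[:3,:3]; o=np.array(p)+Rt@M[:3,3]
        return K,Rwc.T,-Rwc.T@o
    return K,c['R'],c['t']
def topl(C,uv,z):
    K,R,t=C; uv=np.atleast_2d(np.asarray(uv,float))
    d=(np.linalg.inv(K)@np.c_[uv,np.ones(len(uv))].T).T@R; o=-R.T@t
    return o+d*((z-o[2])/d[:,2])[:,None]
def proj(C,X):
    K,R,t=C; X=np.atleast_2d(X); q=(R@X.T+t[:,None]); q=K@q; return (q[:2]/q[2]).T
def down(psi):
    x=np.array([np.cos(psi),np.sin(psi),0]); z=np.array([0,0,-1.]); return np.c_[x,np.cross(z,x),z]
def snap(n,name=None):
    pose=(np.array(arm.current_eef_pos()),np.array(arm.current_tool_rot()))
    im=eyes.snapshot(n)
    if name: cv2.imwrite(f'pics/{name}.png',im)
    return im,cal(n,pose)
def cylfit(C,cont,zb,h,r,x0):
    # fit xy of an upright cylinder to its silhouette hull centroid
    from scipy.optimize import least_squares
    a=np.linspace(0,2*np.pi,60,endpoint=False)
    def cen(xy):
        P=np.vstack([np.c_[xy[0]+r*np.cos(a),xy[1]+r*np.sin(a),np.full(60,z)] for z in (zb,zb+h)])
        hu=cv2.convexHull(proj(C,P).astype(np.float32)); m=cv2.moments(hu)
        return np.array([m['m10']/m['m00'],m['m01']/m['m00']]),m['m00']
    hu=cv2.convexHull(cont); m=cv2.moments(hu.astype(np.float32)); c=np.array([m['m10']/m['m00'],m['m01']/m['m00']])
    s=least_squares(lambda q:cen(q)[0]-c,x0)
    return s.x, m['m00']/cen(s.x)[1]
def blobs(im,lo,hi,amin=60):
    m=cv2.inRange(cv2.cvtColor(im,cv2.COLOR_BGR2HSV),lo,hi)
    cs,_=cv2.findContours(m,cv2.RETR_EXTERNAL,cv2.CHAIN_APPROX_NONE)
    return [c for c in cs if cv2.contourArea(c)>amin]
E
python3 - <<'E'
from h import *
print(arm.current_clock())
spec={'white':((0,0,165),(180,40,255),9,.03,0),'blue':((105,90,60),(130,255,255),10,.03,0),'brass':((14,90,100),(24,200,255),12,.03,0),'black':((0,0,0),(180,255,50),18,.036,0),
'green':((50,90,50),(75,255,255),9,.03,0),'teal':((80,90,50),(98,255,255),9,.03,0),'oldterr':((5,120,90),(12,255,255),9,.03,.04)}
for n in('scene','side'):
    im=cv2.imread(f'pics/{n}0.png'); C=cal(n)
    for k,(lo,hi,h,r,zb) in spec.items():
        for c in blobs(im,lo,hi):
            x,y,w,hh=cv2.boundingRect(c)
            if w>60 or hh>45: continue
            p0=topl(C,[[x+w/2,y+hh/2]],.005)[0,:2]
            if not(0<p0[0]<1.1 and abs(p0[1])<.8): continue
            p,a=cylfit(C,c,zb,h/1000,r,p0)
            print(n,k,(x+w//2,y+hh//2),p.round(4),'area ratio',round(a,2))
E
```

```text
0.15
scene white (442, 297) [0.5517 0.2845] area ratio 0.77
scene white (396, 284) [0.5494 0.1847] area ratio 0.78
scene white (170, 265) [ 0.6853 -0.2995] area ratio 0.72
scene blue (453, 266) [0.4376 0.2864] area ratio 0.88
scene brass (380, 313) [0.6498 0.1811] area ratio 0.94
scene brass (277, 241) [ 0.5096 -0.1231] area ratio 2.36
scene black (257, 291) [ 0.6918 -0.0734] area ratio 0.86
scene green (497, 313) [0.5556 0.3957] area ratio 0.89
scene teal (451, 336) [0.6545 0.321 ] area ratio 0.9
side white (618, 378) [ 0.991  -0.4338] area ratio 1.24
side white (438, 350) [ 0.7246 -0.2586] area ratio 0.83
side white (595, 346) [ 0.9979 -0.3592] area ratio 1.56
side white (564, 318) [ 0.9977 -0.2782] area ratio 1.62
side white (536, 293) [ 0.9974 -0.1971] area ratio 1.54
side white (512, 271) [ 0.9981 -0.1162] area ratio 1.5
side white (490, 251) [ 0.9981 -0.0353] area ratio 1.47
side white (275, 238) [0.5526 0.1881] area ratio 0.84
side white (470, 233) [0.9984 0.0453] area ratio 1.51
side white (263, 217) [0.5555 0.2875] area ratio 0.83
side white (449, 216) [0.9944 0.1266] area ratio 1.56
side white (435, 201) [0.9981 0.2072] area ratio 1.36
side blue (216, 226) [0.4366 0.2872] area ratio 0.9
side brass (312, 323) [ 0.5301 -0.1141] area ratio 1.49
side brass (306, 298) [ 0.5449 -0.0404] area ratio 0.36
side brass (313, 231) [0.649 0.182] area ratio 1.02
side black (377, 292) [ 0.6873 -0.0776] area ratio 0.82
side green (251, 196) [0.555  0.3972] area ratio 0.81
side teal (296, 203) [0.6547 0.3227] area ratio 0.85
```

```bash
python3 - <<'E'
import cv2
a=cv2.imread('pics/scene0.png')[190:370,130:530]; cv2.imwrite('pics/c1.png',cv2.resize(a,None,fx=2,fy=2,interpolation=cv2.INTER_CUBIC))
a=cv2.imread('pics/side0.png')[175:375,190:470]; cv2.imwrite('pics/c2.png',cv2.resize(a,None,fx=2.8,fy=2.8,interpolation=cv2.INTER_CUBIC))
E
```

```text
(no output)
```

View pics/c1.png

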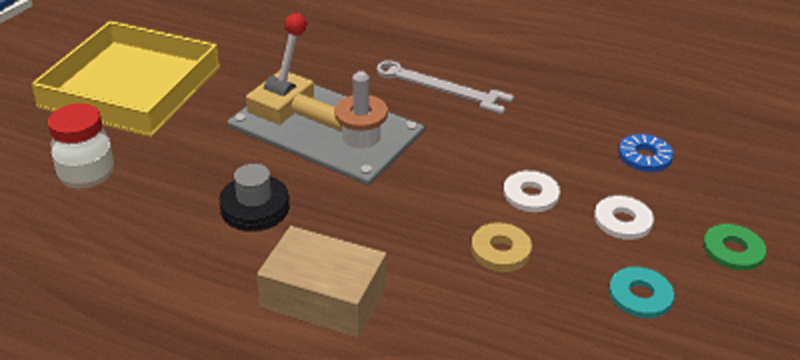

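View pics/c2.png

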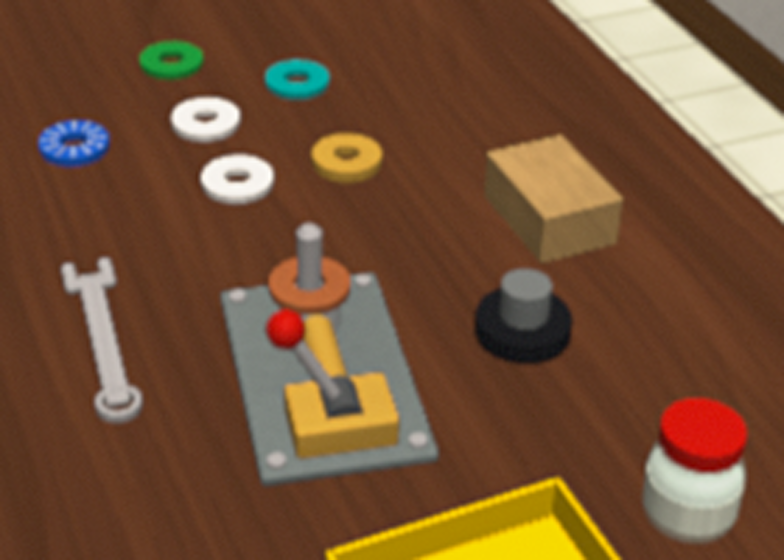

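```bash
python3 - <<'E'
import cv2
a=cv2.imread('pics/scene0.png')[190:290,235:355]; cv2.imwrite('pics/c3.png',cv2.resize(a,None,fx=6,fy=6,interpolation=cv2.INTER_CUBIC))
a=cv2.imread('pics/side0.png')[245:350,260:355]; cv2.imwrite('pics/c4.png',cv2.resize(a,None,fx=5.5,fy=5.5,interpolation=cv2.INTER_CUBIC))
E
```

```text
(no output)
```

View pics/c3.png

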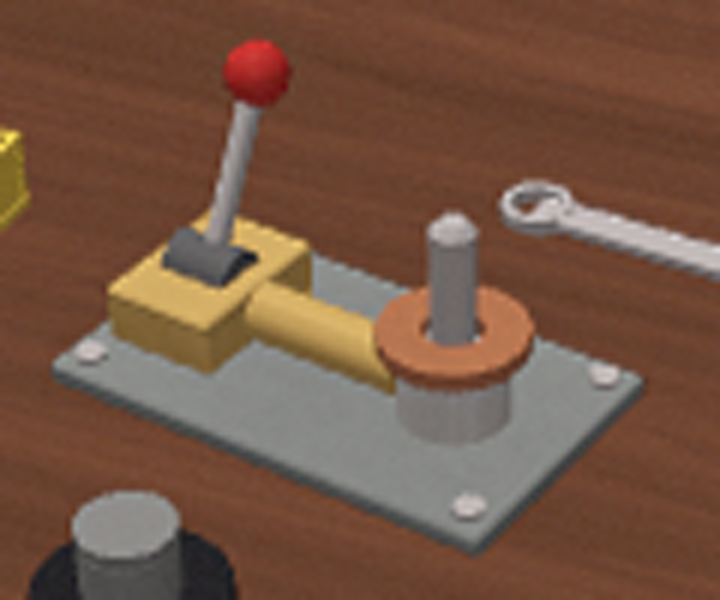

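View pics/c4.png

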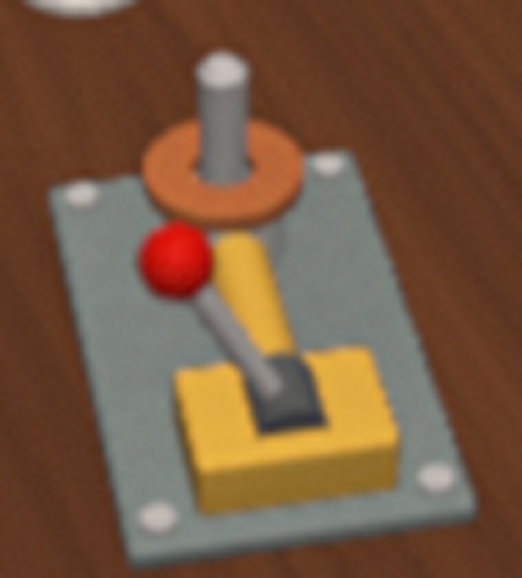

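```bash
python3 - <<'E'
from h import *
S=cal('scene');D=cal('side')
def tri(a,b):
    P=[K@np.c_[R,t] for K,R,t in(S,D)]
    X=cv2.triangulatePoints(P[0],P[1],np.array(a,float).reshape(2,1),np.array(b,float).reshape(2,1)); return (X[:3]/X[3]).ravel()
print('tip',tri((310.5,226.5),(300.5,255.9)).round(4), topl(S,(310.5,226.5),.096),topl(D,(300.5,255.9),.096))
print('old',topl(S,(310.8,245.8),.049),topl(D,(300.4,275.9),.049))
print('ball',tri((278,202.2),(292.4,292.3)).round(4))
for p in[(314.2,280.5),(341.7,253),(244.2,250.8)]: print('S',topl(S,p,.01)[0].round(4))
for p in[(269.1,279.2),(324,272.6),(284.5,346.8),(346.4,338.1)]: print('D',topl(D,p,.01)[0].round(4))
# tray rim corners
for n,C in(('scene',S),('side',D)):
    im=cv2.imread(f'pics/{n}0.png')
    for c in blobs(im,(24,120,90),(34,255,255),500):
        q=cv2.minAreaRect(c); print(n,q, topl(C,q[0],.02)[0].round(3))
E
```

```text
tip [ 0.5435 -0.017   0.0952] [[ 0.54422861 -0.01642025  0.096     ]] [[ 0.5432658  -0.01833524  0.096     ]]
old [[ 0.54990933 -0.01346434  0.049     ]] [[ 0.5413258 -0.0219812  0.049    ]]
ball [ 0.4889 -0.124   0.102 ]
S [0.6142 0.0228 0.01  ]
S [0.4978 0.0415 0.01  ]
S [ 0.58   -0.1696  0.01  ]
D [0.4925 0.0374 0.01  ]
D [0.6093 0.017  0.01  ]
D [ 0.4594 -0.1603  0.01  ]
D [ 0.5738 -0.1806  0.01  ]
scene ((197.8982391357422, 228.08798217773438), (77.54448699951172, 33.733253479003906), 1.1457629203796387) [ 0.555 -0.314  0.02 ]
side ((372.4343566894531, 398.83111572265625), (98.27471923828125, 112.66900634765625), 68.74949645996094) [ 0.552 -0.332  0.02 ]
```

```bash
python3 - <<'E'
from h import *
R=np.array(arm.current_tool_rot()); print(R.round(3))
psi=np.pi/2-.166
p=np.array([.544,-.017,.24])-.09*np.r_[R*0@[1,0,0]+down(psi)[:,0]]; p[2]=.24
print(p, arm.ik(p,down(psi)))
arm.goto(p,down(psi))
im,C=snap('wrist','w1'); print(arm.current_joints(),arm.current_clock()); np.savez('w1.npz',K=C[0],R=C[1],t=C[2])
print(proj(C,[[.5435,-.017,.096],[.5435,-.017,.049]]))
E
```

```text
[[-0.951  0.308 -0.001]
 [ 0.308  0.951 -0.002]
 [ 0.    -0.002 -1.   ]]
[ 0.52912852 -0.10576282  0.24      ] [-2.96779139e-01 -1.36728164e-01  1.86698225e+00 -4.44089210e-16
  1.41133857e+00 -1.30779139e-01]
[-2.95648774e-01 -1.36590738e-01  1.86694658e+00  1.45086124e-04
  1.41134270e+00 -1.30776199e-01] 3.0
[[315.78063205 129.77482964]
 [315.92071712 132.97769802]]
```

View pics/w1.png

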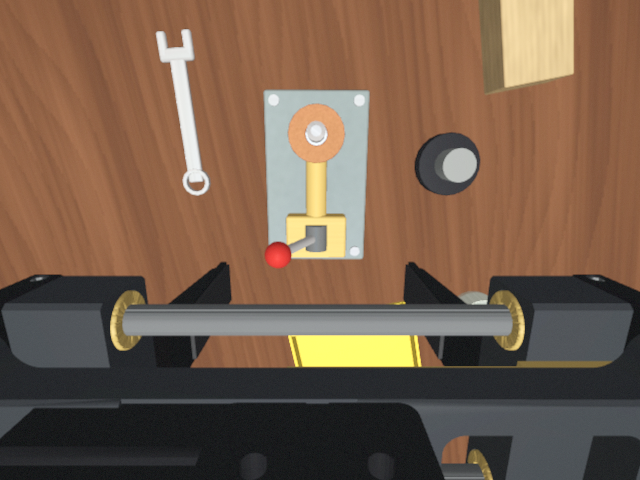

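```bash
python3 - <<'E'
import cv2
a=cv2.imread('pics/w1.png')[80:270,240:390]; cv2.imwrite('pics/c5.png',cv2.resize(a,None,fx=3.1,fy=3.1,interpolation=cv2.INTER_CUBIC))
from h import *
z=np.load('w1.npz'); C=(z['K'],z['R'],z['t'])
im=cv2.imread('pics/w1.png')
for c in blobs(im,(4,110,150),(12,220,255),800):
    x,y,w,h=cv2.boundingRect(c)
    if y>250 or w>90: continue
    print((x,y,w,h), cylfit(C,c,.04,.009,.03,(.54,-.02)))
for p in[(264,91),(368,91),(363,259)]: print(topl(C,p,.01)[0].round(4))
# tip: lit
print(topl(C,(316,130),.096), topl(C,(278,255),.102))
E
```

```text
(0, 148, 56, 126) (array([ 0.20876614, -0.04795861]), 1.0210921927756884)
(490, 92, 30, 183) (array([ 0.74032046, -0.08487187]), 1.2840617133246095)
(0, 79, 75, 196) (array([ 0.23213868, -0.00266602]), 1.0983917230691018)
(534, 75, 41, 200) (array([ 0.79125057, -0.09650147]), 2.4821805152627525)
(130, 34, 81, 241) (array([ 0.38620477, -0.02349598]), 1.3501159420213533)
(142, 12, 45, 163) (array([0.39509341, 0.04004419]), 0.4561758696366699)
(440, 0, 54, 278) (array([ 0.70402669, -0.02253941]), 2.693646673676336)
(424, 0, 21, 133) (array([0.67083505, 0.02677709]), 0.3498214312836538)
(347, 0, 56, 303) (array([ 0.60053441, -0.05632484]), 2.962063949719633)
(259, 0, 21, 91) (array([0.5095422 , 0.06971448]), 0.4093561842740482)
[0.4939 0.0393 0.01  ]
[0.6088 0.02   0.01  ]
[ 0.5772 -0.1749  0.01  ]
[[ 0.5436633 -0.0172243  0.096    ]] [[ 0.48793942 -0.12575084  0.102     ]]
```

View pics/c5.png

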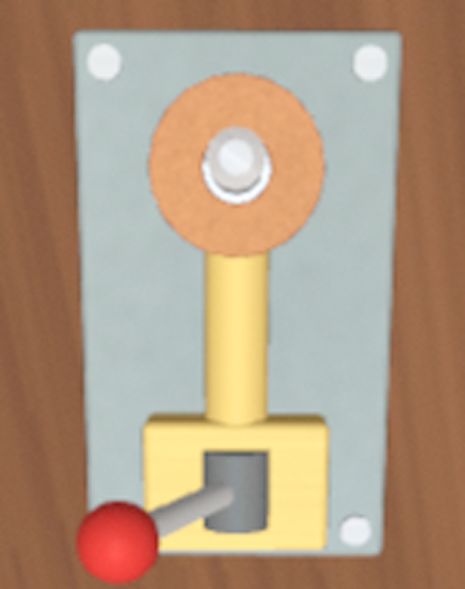

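```bash
cat >> h.py <<'E'
POST=np.array([.5436,-.0174]); PSI=np.pi/2-.166; ZT=.20
def st(x):
    print(x,'t',round(arm.current_clock(),1),'p',np.round(arm.current_eef_pos(),4),'grip',round(arm.current_grip_width()*95,1),'F',np.round(arm.current_ft_force(),1))
E
python3 - <<'E'
from h import *
D=cal('side'); q=topl(D,[(307,381),(391,349),(437,404),(348,454)],.035); print(q.round(3),q.mean(0))
S=cal('scene'); q=topl(S,[(148,233),(184,202),(239,211),(200,246)],.035); print(q.round(3),q.mean(0))
arm.gripper_to(1.0)
arm.goto([*POST,.16],down(PSI)); 
print(arm.line_to([*POST,.042],v=.1,force_limit=10)); st('down')
arm.gripper_to(.0); st('grip')
arm.line_to([*POST,.16],v=.12); st('up')
cv2.imwrite('pics/s2.png',eyes.snapshot('side')[150:400,190:470])
E
```

```text
[[ 0.462 -0.27   0.035]
 [ 0.625 -0.256  0.035]
 [ 0.637 -0.389  0.035]
 [ 0.469 -0.419  0.035]] [ 0.54801067 -0.33354932  0.035     ]
[[ 0.637 -0.393  0.035]
 [ 0.484 -0.403  0.035]
 [ 0.466 -0.249  0.035]
 [ 0.633 -0.251  0.035]] [ 0.55482376 -0.32412867  0.035     ]
False
down t 5.1 p [ 0.5443 -0.0175  0.0429] grip 94.8 F [ 0.3 -0.   0.7]
grip t 5.8 p [ 0.5436 -0.0174  0.0421] grip 59.4 F [-0.7  0.1 -0. ]
up t 6.9 p [ 0.5429 -0.0173  0.1588] grip 59.2 F [ 0.1  0.2 -0.4]
```

View pics/s2.png

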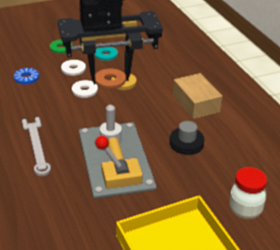

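```bash
python3 - <<'E'
from h import *
T=[.551,-.329]; psi=np.pi/2
arm.goto([.551,-.15,.18],down(psi)); arm.goto([*T,.12],down(psi))
print(arm.line_to([*T,.009],v=.12,force_limit=6)); st('down')
arm.gripper_to(.8); st('open'); arm.line_to([*T,.18],v=.2)
# view of support; support (.437,.287)
def view(xy,psi,z=.2):
    R=down(psi); p=np.array([*xy,0])-.085*R[:,0]; p[2]=z; arm.goto(p,R)
view((.437,.287),np.pi/2+.4)
cv2.imwrite('pics/s3.png',eyes.snapshot('side')[300:480,250:470])
im,C=snap('wrist','w2'); np.savez('w2.npz',K=C[0],R=C[1],t=C[2]); print(proj(C,[[.437,.287,.01]])); st('v'); print(arm.current_joints())
E
```

```text
False
down t 9.4 p [ 0.5518 -0.3295  0.0101] grip 59.0 F [ 0.3 -0.8 -0.4]
open t 10.0 p [ 0.551  -0.329   0.0091] grip 75.5 F [ 0.6 -0.5 -0.5]
[[316.04717783 136.00140063]]
v t 13.1 p [0.4706 0.2081 0.2   ] grip 76.1 F [-0.5  0.1  0.5]
[ 3.12007897e-01 -1.70645912e-01  1.96438204e+00 -8.63521063e-05
  1.34792136e+00 -8.66234974e-02]
```

View pics/w2.png

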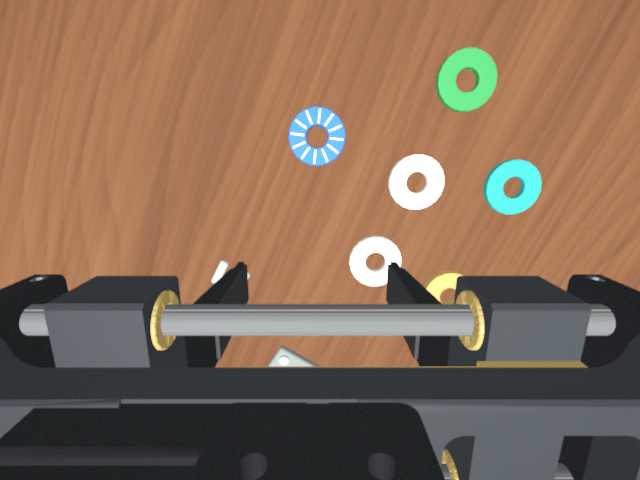

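View pics/s3.png

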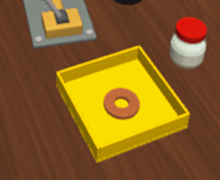

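```bash
cat >> h.py <<'E'
def view(xy,psi,z=.2,name=None):
    R=down(psi); p=np.array([*xy,0])-.085*R[:,0]; p[2]=z; arm.goto(p,R)
    return snap('wrist',name)
def pick(xy,psi,z,op=.85,zt=.15,fl=8):
    arm.gripper_to(op); arm.goto([*xy,.10],down(psi))
    r=arm.line_to([*xy,z],v=.1,force_limit=fl); st(f'pick down hit={r}')
    arm.gripper_to(0.); st('gripped'); arm.line_to([*xy,zt],v=.15); st('up')
def place(z,zt=.16,psi=PSI,xy=POST,fl=6,op=.8,zslow=.105):
    arm.goto([*xy,zt],down(psi)); st('above')
    arm.line_to([*xy,zslow],v=.12)
    r=arm.line_to([*xy,z],v=.05,force_limit=fl); st(f'lowered hit={r}')
E
python3 - <<'E'
from h import *
z=np.load('w2.npz'); C=(z['K'],z['R'],z['t'])
for n,p,h in [('sup',(317,136.5),.01),('wA',(417,182),.009),('wB',(375.5,261.5),.009)]: print(n,topl(C,p,h)[0].round(4))
s=topl(C,(317,136.5),.01)[0,:2]
pick(s,np.pi/2+.3,.003)
place(.0425)
cv2.imwrite('pics/s4.png',cv2.resize(eyes.snapshot('side')[200:350,230:380],None,fx=4,fy=4))
E
```

```text
sup [0.4381 0.2869 0.01  ]
wA [0.5558 0.2853 0.009 ]
wB [0.5529 0.1865 0.009 ]
pick down hit=False t 15.1 p [0.4388 0.2873 0.0038] grip 80.5 F [-0.7  0.1  0.6]
gripped t 15.6 p [0.4383 0.287  0.0034] grip 58.8 F [-0.   0.3  3. ]
up t 16.8 p [0.4374 0.2865 0.1486] grip 58.5 F [ 0.7 -0.3 -0.9]
above t 18.0 p [ 0.5433 -0.0165  0.1596] grip 58.4 F [ 0.8  0.  -0.2]
lowered hit=True t 19.8 p [ 0.5432 -0.0174  0.0433] grip 58.6 F [0.5 0.6 3.9]
```

View pics/s4.png

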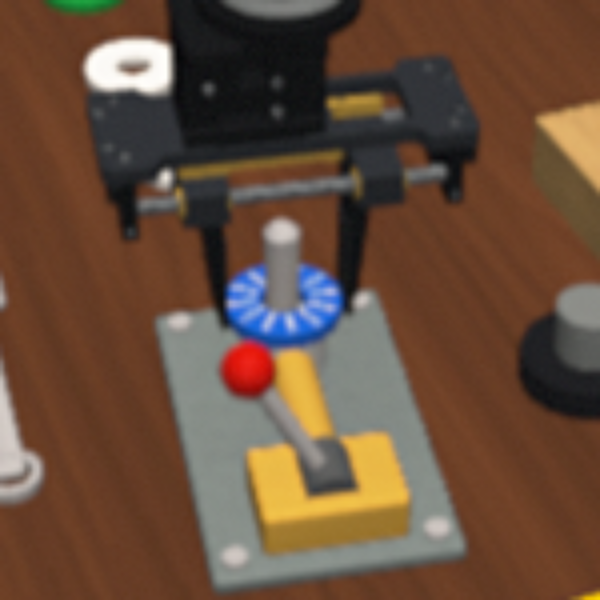

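```bash
python3 - <<'E'
from h import *
arm.gripper_to(.85); arm.line_to([*POST,.15],v=.15); st('rel')
pick((.5555,.2855),np.pi/2+.3,.003)
place(.0525)
cv2.imwrite('pics/s5.png',cv2.resize(eyes.snapshot('side')[200:350,230:380],None,fx=4,fy=4))
E
```

```text
rel t 21.3 p [ 0.5428 -0.0173  0.1489] grip 80.5 F [-0.4  0.1 -0.1]
pick down hit=False t 23.8 p [0.5563 0.2859 0.0039] grip 80.6 F [-0.5  0.1  0.2]
gripped t 24.3 p [0.5557 0.2856 0.0034] grip 57.8 F [-0.9  0.6  2. ]
up t 25.5 p [0.5547 0.2851 0.1485] grip 58.1 F [-0.1 -0.7 -0.3]
above t 26.6 p [ 0.5437 -0.0167  0.1598] grip 58.4 F [ 0.2  0.2 -0.9]
lowered hit=True t 28.2 p [ 0.5429 -0.0174  0.0533] grip 58.2 F [0.  0.5 4.7]
```

View pics/s5.png

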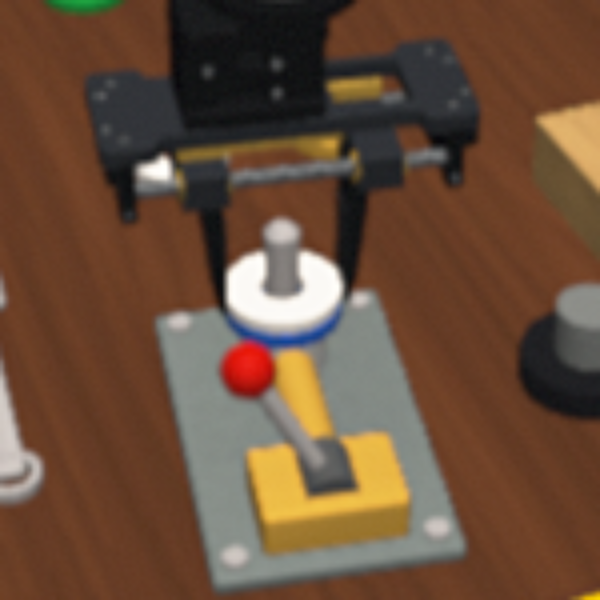

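```bash
python3 - <<'E'
from h import *
arm.gripper_to(.85); arm.line_to([*POST,.15],v=.15); st('rel')
pick((.5525,.187),np.pi/2+.3,.003)
place(.0615)
arm.gripper_to(.85); arm.line_to([*POST,.17],v=.15); st('rel')
im,C=view((.649,.182),np.pi/2+.3,name='w3'); np.savez('w3.npz',K=C[0],R=C[1],t=C[2]); print(proj(C,[[.649,.182,.012]]))
cv2.imwrite('pics/s6.png',eyes.snapshot('side')); cv2.imwrite('pics/n6.png',eyes.snapshot('scene'))
E
```

```text
rel t 29.7 p [ 0.5429 -0.0173  0.1489] grip 80.7 F [ 1.2  0.3 -0. ]
pick down hit=False t 31.9 p [0.5533 0.1872 0.0039] grip 80.8 F [-0.1 -0.5  0.1]
gripped t 32.4 p [0.5527 0.1871 0.0034] grip 58.6 F [-1.7 -0.3  1.9]
up t 33.5 p [0.5516 0.1868 0.1485] grip 58.9 F [-0.5 -0.6 -1. ]
above t 34.4 p [ 0.5434 -0.0168  0.1594] grip 58.7 F [-0.  -1.4 -0.1]
lowered hit=True t 35.8 p [ 0.5426 -0.0174  0.0622] grip 58.6 F [-0.  -1.   3.8]
rel t 37.3 p [ 0.5429 -0.0173  0.1688] grip 80.7 F [-0.5 -0.1  0.2]
[[317.99522717 136.54990925]]
```

View pics/w3.png

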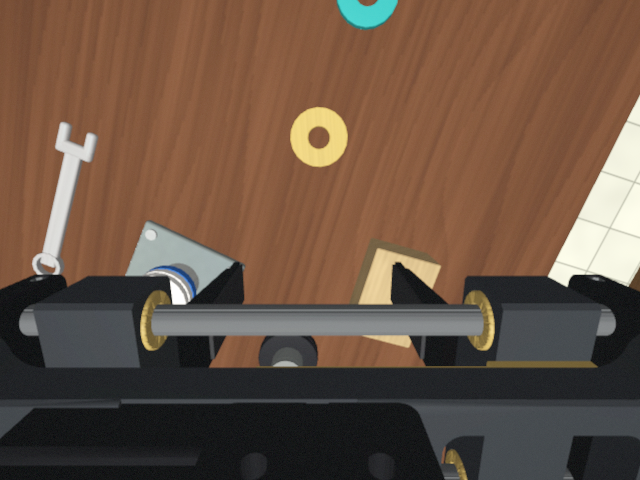

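View pics/s6.png

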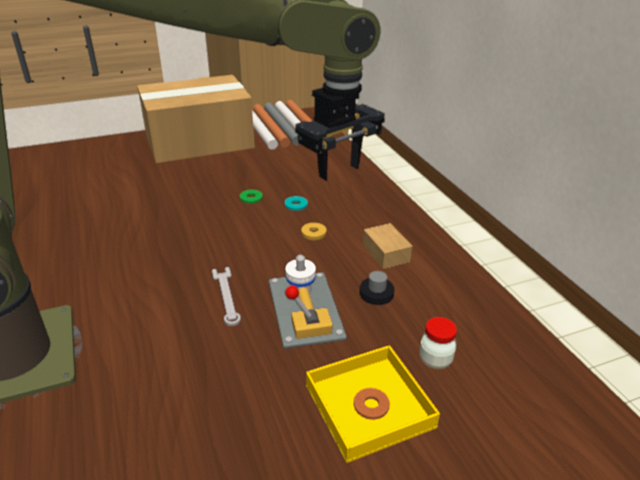

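View pics/n6.png

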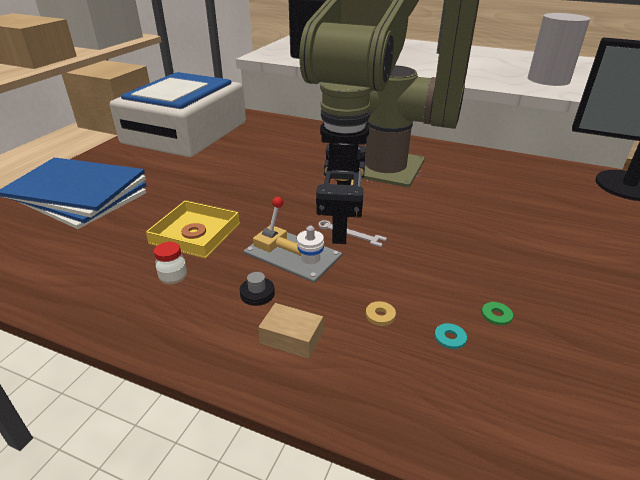

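```bash
python3 - <<'E'
from h import *
z=np.load('w3.npz'); C=(z['K'],z['R'],z['t'])
s=topl(C,(319,137),.012)[0,:2]; print(s)
pick(s,np.pi/2+.3,.003)
place(.0705)
cv2.imwrite('pics/s7.png',cv2.resize(eyes.snapshot('side')[200:350,230:380],None,fx=4,fy=4))
E
```

```text
[0.65012107 0.18187883]
pick down hit=False t 40.1 p [0.6509 0.1821 0.004 ] grip 80.5 F [ 0.  -0.5 -1.2]
gripped t 40.6 p [0.6501 0.1819 0.0034] grip 58.5 F [-1.7  0.5  3. ]
up t 41.7 p [0.6492 0.1817 0.1483] grip 58.1 F [ 0.3 -0.9 -2.8]
above t 42.6 p [ 0.5441 -0.0169  0.16  ] grip 58.5 F [-0.1  0.5 -2.1]
lowered hit=True t 43.9 p [ 0.5426 -0.0172  0.0712] grip 58.4 F [-0.8  0.2  3.3]
```

View pics/s7.png

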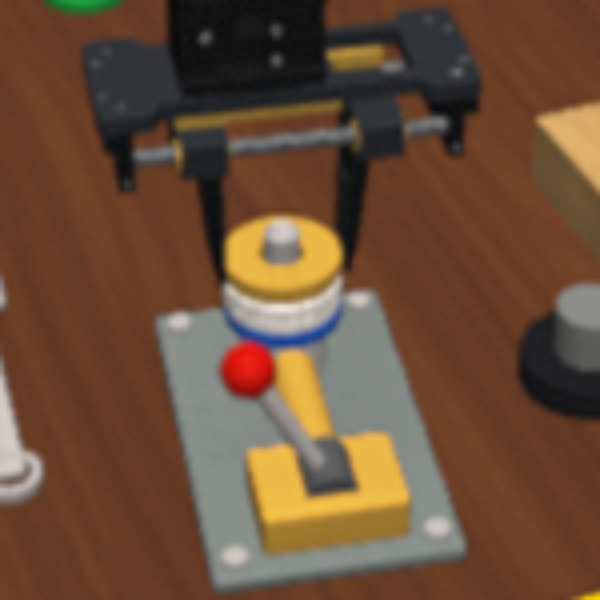

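```bash
python3 - <<'E'
from h import *
arm.gripper_to(.75); st('open'); arm.line_to([*POST,.18],v=.15); st('rel')
im,C=view(POST,PSI,z=.24,name='w4'); np.savez('w4.npz',K=C[0],R=C[1],t=C[2]); print(proj(C,[[*POST,.08],[*POST,.096]]))
a=im[60:200,240:380];cv2.imwrite('pics/c6.png',cv2.resize(a,None,fx=4,fy=4,interpolation=cv2.INTER_CUBIC))
im,C=view((.69,-.075),PSI+.1,z=.2,name='w5'); np.savez('w5.npz',K=C[0],R=C[1],t=C[2]); print(proj(C,[[.69,-.075,.046],[.69,-.075,.0]]))
E
```

```text
open t 44.4 p [ 0.5416 -0.0171  0.0702] grip 71.3 F [ 0.4  0.5 -0.3]
rel t 45.3 p [ 0.5429 -0.0173  0.1788] grip 71.6 F [-0.8  0.3 -0.2]
[[316.77218013 135.40628609]
 [316.7475665  134.43202265]]
[[317.75638447 136.64052528]
 [317.75777103 138.86130889]]
```

View pics/c6.png

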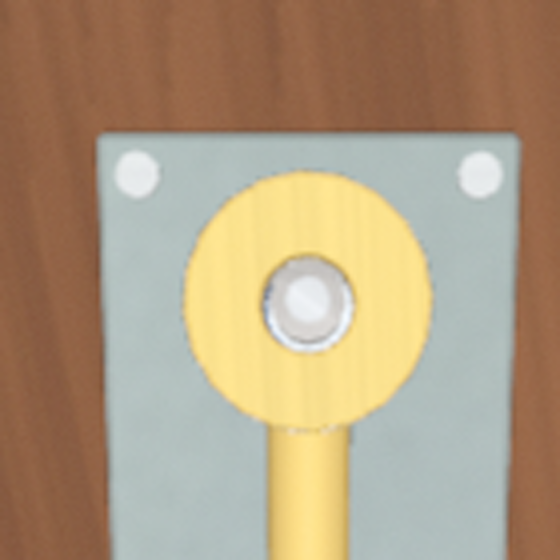

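View pics/w5.png

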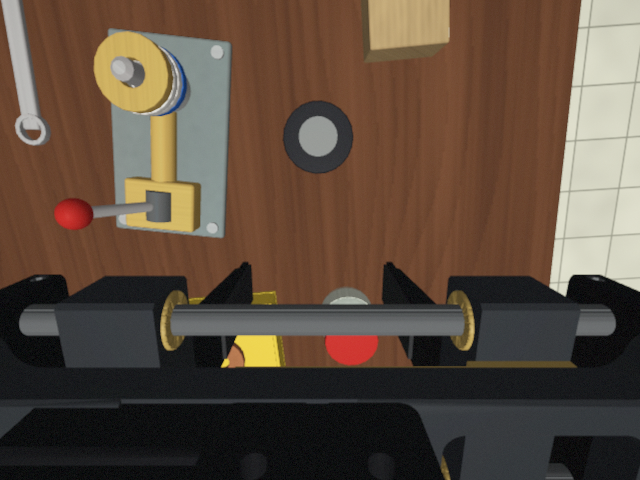

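```bash
python3 - <<'E'
from h import *
z=np.load('w5.npz'); C=(z['K'],z['R'],z['t'])
s=topl(C,(318,137),.046)[0,:2]; print(s)
pick(s,PSI+.1,.021,op=.65,zt=.19)
w4=np.load('w4.npz'); q=topl((w4['K'],w4['R'],w4['t']),(317,135),.08)[0,:2]; print(q)
place(.0905,zt=.19,zslow=.13)
cv2.imwrite('pics/s8.png',cv2.resize(eyes.snapshot('side')[200:350,230:380],None,fx=4,fy=4))
E
```

```text
[ 0.69020582 -0.07533618]
pick down hit=True t 48.5 p [ 0.6882 -0.075   0.0184] grip 62.0 F [-1.9 -0.8  4.1]
gripped t 49.0 p [ 0.6884 -0.0752  0.0183] grip 36.2 F [ 4.4 -0.1  5.3]
up t 50.3 p [ 0.6893 -0.0752  0.1882] grip 35.8 F [-0.3 -0.8 -1.6]
[ 0.54387583 -0.01707169]
above t 51.0 p [ 0.5438 -0.0174  0.1899] grip 35.7 F [ 0.2  0.4 -1.7]
lowered hit=False t 52.6 p [ 0.5439 -0.0175  0.0908] grip 35.9 F [-0.1  0.2 -2.1]
```

View pics/s8.png

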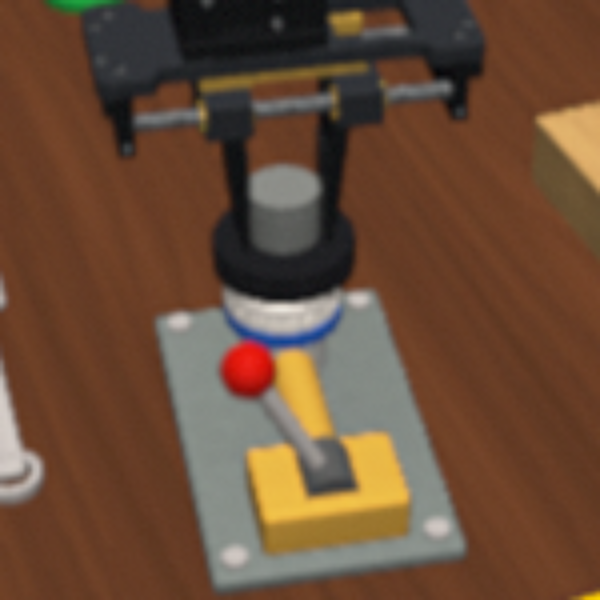

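```bash
python3 - <<'E'
from h import *
p=np.array(arm.current_eef_pos())
r=arm.line_to([*POST,.0872],v=.03,force_limit=6); st(f'lower {r}')
arm.gripper_to(.6); st('open'); arm.line_to([*POST,.2],v=.15); st('up')
im,C=view(POST,PSI,z=.24,name='w6'); print(proj(C,[[*POST,.116],[*POST,.088]]))
s=eyes.snapshot('side')[200:350,230:380]; n=eyes.snapshot('scene')[190:290,235:355]
cv2.imwrite('pics/c7.png',np.hstack([cv2.resize(s,(400,400),interpolation=2),cv2.resize(n,(400,400),interpolation=2)]))
E
```

```text
lower True t 52.8 p [ 0.5444 -0.0177  0.0882] grip 35.7 F [-0.7 -0.9  3.6]
open t 53.5 p [ 0.5448 -0.0178  0.0883] grip 57.0 F [ 1.4 -0.6  5.2]
up t 54.4 p [ 0.5427 -0.0173  0.1984] grip 56.7 F [ 0.1 -0.7 -0.4]
[[316.78285403 132.70632759]
 [316.83267283 134.6050672 ]]
```

View pics/c7.png

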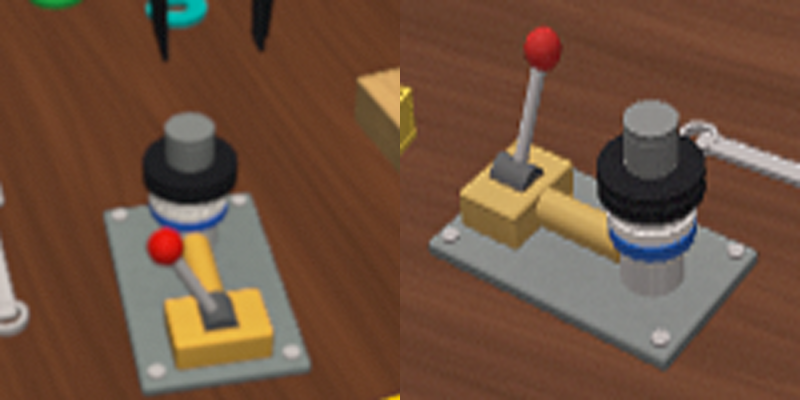

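View pics/w6.png

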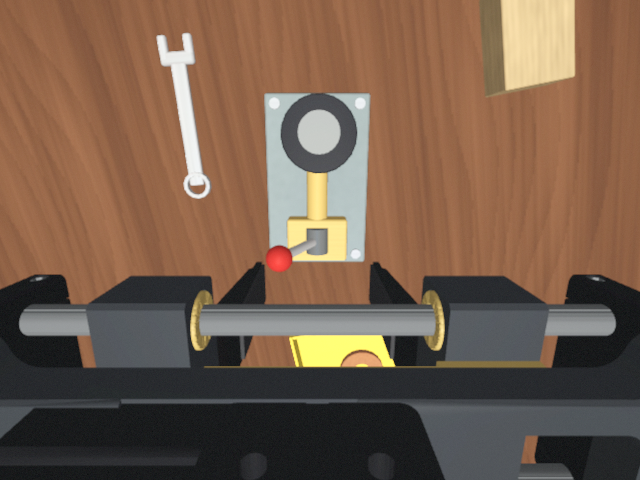

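```bash
python3 - <<'E'
from h import *
ex=np.array([np.cos(.166),-np.sin(.166)]); ey=np.array([np.sin(.166),np.cos(.166)])
W=lambda x,z:[*(POST-.115*ey+x*ex),z]
arm.gripper_to(0.); arm.goto(W(-.1,.2),down(PSI)); arm.line_to(W(-.1,.088),v=.15); st('pre')
r=arm.line_to(W(.028,.088),v=.06,force_limit=15); st(f'push {r}'); print((np.array(arm.current_eef_pos())[:2]-POST+.115*ey)@ex)
cv2.imwrite('pics/s9.png',cv2.resize(eyes.snapshot('side')[200:350,230:380],None,fx=4,fy=4))
E
```

```text
pre t 57.4 p [ 0.427  -0.1146  0.089 ] grip 0.4 F [-0.   0.6 -0.9]
push True t 59.2 p [ 0.5409 -0.1334  0.0871] grip 0.5 F [-0.9  0.2  2. ]
0.016522512554328603
```

View pics/s9.png

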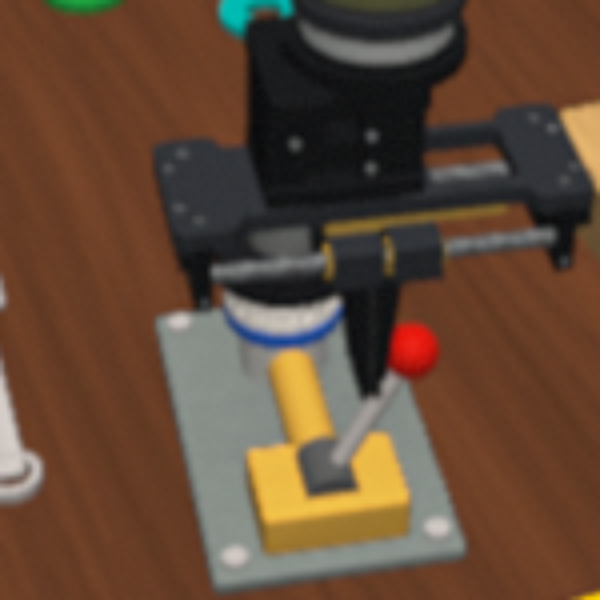

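```bash
python3 - <<'E'
from h import *
ex=np.array([np.cos(.166),-np.sin(.166)]); ey=np.array([np.sin(.166),np.cos(.166)])
W=lambda x,z:[*(POST-.115*ey+x*ex),z]
arm.line_to(W(-.04,.095),v=.1); arm.line_to(W(-.04,.22),v=.2); arm.goto([.35,.2,.3],down(PSI)); st('away')
s=eyes.snapshot('side'); n=eyes.snapshot('scene'); cv2.imwrite('pics/sF.png',s); cv2.imwrite('pics/nF.png',n)
P=[]
for nm,im in(('scene',n),('side',s)):
    for c in blobs(im,(0,180,80),(4,255,255),30)+blobs(im,(175,180,80),(180,255,255),30):
        m=cv2.moments(c); print(nm,m['m10']/m['m00'],m['m01']/m['m00'],m['m00'])
cv2.imwrite('pics/c8.png',np.hstack([cv2.resize(s[225:355,240:370],(400,400),interpolation=2),cv2.resize(n[190:290,235:355],(400,400),interpolation=2)]))
E
```

```text
away t 62.1 p [0.3502 0.1995 0.2993] grip 0.2 F [-0.1  0.   0.3]
scene 166.66387726638771 251.03440260344024 358.5
scene 257.0441767068273 216.0160642570281 83.0
side 440.69786535303774 329.44882320744387 609.0
side 332.6917712691771 287.01255230125525 119.5
```

View pics/c8.png

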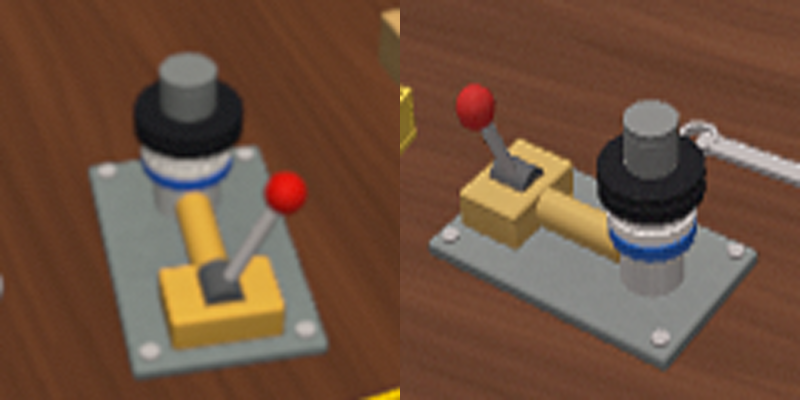

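View pics/nF.png

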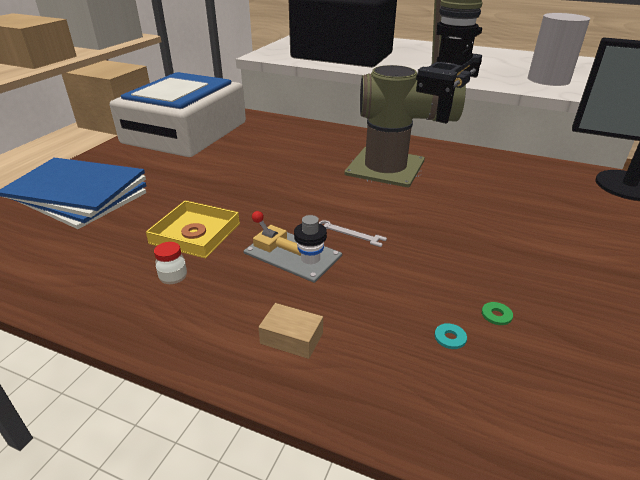

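Now the ball's position, for the lever's angle.

```bash
python3 - <<'E'
from h import *
P=[K@np.c_[R,t] for K,R,t in(cal('scene'),cal('side'))]
ex=np.array([np.cos(.166),-np.sin(.166)]); ey=np.array([np.sin(.166),np.cos(.166)])
L=[]
for a,b in(((278,202.2),(292.4,292.3)),((257.04,216.0),(332.7,287.0))):
    X=cv2.triangulatePoints(P[0],P[1],np.array(a).reshape(2,1),np.array(b).reshape(2,1)); X=(X[:3]/X[3]).ravel()
    x=(X[:2]-POST)@ex; L.append(np.arcsin(x/.08)); print(X.round(4),'stand x',x.round(4),'y',((X[:2]-POST)@ey).round(4))
print(L,L[1]-L[0])
E
```

```text
[ 0.4889 -0.124   0.102 ] stand x -0.0364 y -0.1141
[ 0.5619 -0.1377  0.103 ] stand x 0.038 y -0.1157
[np.float64(-0.47207838643123146), np.float64(0.49437026172656856)] 0.9664486481578001
```

```bash
python3 - <<'E'
from station import arm
arm.finish_job(); print(arm.current_clock())
E
```

```text
the job is handed in; nothing more can be done
the job is handed in; nothing more can be done
```

The filter is serviced and the job was handed in at about 62 s of the 210 s allowed; no verdict is reported.

- **Order of work:** The old brown disc went into the yellow tray. Then the blue support, both white discs, the brass clamp ring and the black cap went onto the post, and last I pushed the red lever over. Only two white discs were in view. The green and turquoise rings were left alone.
- **White discs:** The grip force is fixed at 30 N. Each disc was lowered slowly until it touched the stack, then let go.
- **Stack:** Each layer made contact at the height its thickness predicts, and the cap's underside came to about 70 mm, as it should when seated. In the wrist view the ring and the cap were within about 1 mm of the post's axis.
- **Lever:** It was pushed until it met its stop. The two fixed cameras put its turn at about 0.97 rad, and it stayed there after I backed off.
- **Other things:** The jar, carton and spanner look unmoved in the last scene picture, judged by eye. No part appeared to be knocked aside.
- **Checks that disagreed:** Gripping the cap, the fingers touched its rim and sat about 2.5 mm lower on the knob than planned. The first lowering therefore stopped 2.5 mm short of seated, and I lowered it again until it touched.

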